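# Pack the friction tester's weight kit into its caddy

### The arm

A 7-joint arm with a two-finger parallel gripper is mounted at the origin on the work surface. World frame = base frame: x ahead of the robot, y to its left, z up, the work surface at z = 0. Lengths are in m, angles in rad, forces in N, time in s.
With the tool pointing down it reaches from about 0.4 to 0.85 m from the base axis. Payload 10.4 kg.
Tool frame: the origin (TCP) lies on the mounting face of the last link; the fingertips stand 173 mm ahead of it and the grasp point (between the pads) lies 155 mm ahead of it (manip.tip_extent is the distance from the TCP to the fingertips, in m); z points along the fingers, y is the line along which they close (so a half turn about z gives the same grasp; the last joint's range is limited). The gripper opens to 85 mm and grips with 20 to 120 N. Pads are 22 mm wide; open, the fingers measure 114 mm over their backs; the gripper's body (76 mm by 85 mm) begins 54 mm behind the grasp point. The pads swing forward as they close: fully open they stand 13 mm farther back than shut.
Start: joints at [-1.317, 0.332, -0.065, 1.46, 0.022, 1.35, -0.088], TCP at [0.171, 0.601, 0.405] pointing down, gripper open.
Joint ranges: [-2.6, 2.6], [-0.5, 2.12], [-1.47, 1.34], [0.16, 2.42], [-1.27, 4.41], [0.06, 2.06], [-2.6, 2.6]. Speed limits (rad/s): [2.22, 2.22, 2.79, 2.79, 3.14, 3.14, 3.14].

### API

Orientations are given as a unit quaternion [x, y, z, w].
In Python, from workcell import manip gives the robot as it stands.
- The arm moves only by the tool move_arm, never from a script. Its argument "plan" is one flat list of numbers, 7 for each row, row after row: the turn, a rotation vector about the tool's x, y, z in rad, then the shift along the tool's x, y, z in m, then the finger opening in m, from 0 to 0.0854. In form: [ax, ay, az, dx, dy, dz, gripper, ax, ay, az, dx, dy, dz, gripper, ...]. A call has 1 to 12 rows; each row is the pose to reach, as a shift and turn from the pose commanded when the call began, along the tool's axes at that moment; what a row does not reach only later rows make up. A row lasts 1/8 s, in which the tool goes at most 62.5 mm and 10.7 degrees, less where a joint would pass 70% of its speed; a pose out of reach is approached as far as the arm can. A call with a gripper value outside its range is refused whole. The fingers move at their own pace and stop on an object; "squeeze" is the grip in N (left out, the last holds). Time passes only in rows, so rows that repeat a pose let the fingers close. It gives the time, the measured TCP pose, the force, the opening and the grip force at its end, in the units of the state.
- manip.get_obs(): the state, without advancing time (a new reading comes with each control period).
- manip.camera(name): name is "scene" or "side" or "wrist"; returns a dict with "color" (420x560x3 uint8, red, green, blue), "fx", "fy", "cx", "cy" (pixels), "cam_to_world" (4x4, takes a point from camera to world coordinates); the wrist camera has in their place "mount" (4x4, takes a point from camera to tool coordinates, whose origin is the TCP and whose axes are the flange's). Camera axes: x right, y down, z forward; pixel columns grow to the right and rows downward; lengths in m; the calibration is good to about 2 mm. A picture is of the moment at which its call begins: read the wrist's pose just before it. There is no depth.
- manip.hand_in(): hands the job in; it is judged then, once.
Trained networks look in a picture, given as the dict that the camera call returned (one of the last four; its "shot" number tells which), for a name from the list of things; names that differ only in an ending like _2 or _b are one class to them, and where a whole thing is asked for, a point or a joint stands for the part that bears it (a point fixed in the world has none). Each returns a list of dicts, best first, with "conf" (0 to 1); they miss things now and then, are a little off and sometimes report something else, mostly with a low value. They report only what shows in the picture. A call takes as long as a camera call. They do not tell look-alikes from the thing itself.
- manip.look_for(picture, label): "position" ([x, y, z] in m, in the coordinates of the camera as it stood for that picture, good to about 4 mm: the middle of the surface that is visible of it).
- manip.silhouettes(picture, label): "pixels" (420x560 bool, what is visible of it).
- manip.tip_of(picture, label): "position" ([x, y, z] in m, in the coordinates of the camera as it stood for that picture, good to about 4 mm: a listed point, or the origin of a listed thing).
The state is a dict: "clock": time; "joint_pos": joint angles; "joint_velocities": joint speeds; "tau": joint torques, N m; "position": TCP position; "ee_rot": TCP orientation; "ft_force": force on the tool from outside, world axes, zero at the start; "torque": the same for the moment, N m; "grip_width": opening from 0.0 (shut) to 1.0 (fully open); "grasp_force": force on a finger pad.
Only numpy, scipy, OpenCV 4.12 (cv2) and the standard library are available. Lean on these libraries where they do the work, as an engineer would, in place of code of your own. Each camera call takes 0.05 s, during which the arm holds its last target. There are 200 camera calls.

### The job

Put the film friction tester's kit away: set the three round steel weights with grips and the flat sled with its fin into the grey caddy, each seated flat in the one nest made for its size and shape, set down gently and not dropped, and let go. Leave the square-bodied weight and the collar with the hole where they stand; they belong to other equipment.

Things in the scene. Friction and masses are not known exactly. Their poses are not given: they have to be found in the camera images.
- large_mid (a point): the large round weight: plain steel disc 54 mm in diameter and 30 mm high, with an upright cylindrical grip 16 mm in diameter and 26 mm high in the middle of its top (overall height 56 mm). The point is on its axis half-way up, 28 mm above its underside; z is up its axis. Belongs in the kit.
- medium_mid (a point): the medium round weight: plain steel disc 42 mm in diameter and 26 mm high, with an upright cylindrical grip 16 mm in diameter and 26 mm high in the middle of its top (overall height 52 mm). The point is on its axis half-way up, 26 mm above its underside; z is up its axis. Belongs in the kit.
- small_mid (a point): the small round weight: plain steel disc 30 mm in diameter and 22 mm high, with an upright cylindrical grip 16 mm in diameter and 26 mm high in the middle of its top (overall height 48 mm). The point is on its axis half-way up, 24 mm above its underside; z is up its axis. Belongs in the kit.
- sled_mid (a point): the sled: flat steel plate 70 mm (its x) by 48 mm (its y), 12 mm thick, with an upright fin on the middle of its top, 40 mm long (along x), 10 mm thick (along y), 26 mm high (overall height 38 mm). The point is at its centre half-way up, 19 mm above its underside. Belongs in the kit.
- square_mid (a point): look-alike, not of the kit: steel weight with a SQUARE body 44 x 44 mm, 26 mm high, with the same grip as the round weights (16 mm in diameter, 26 mm high). The point is on its axis half-way up, 26 mm above its underside. To be left where it stands.
- collar_mid (a point): look-alike, not of the kit: steel collar 54 mm in diameter and 30 mm high with a 22 mm hole through it and NO grip. The point is on its axis half-way up, 15 mm above its underside. To be left where it stands.
- nest_large_floor (a point): the nest for the large round weight: fixed white block 86 x 86 mm with a round pocket 64 mm in diameter, 12 mm deep, dark-floored. The point is the centre of the pocket's floor, z up; the rim is 12 mm higher. One of four nests, shuffled, two by two in the fixed grey caddy (190 mm square, rim 13 mm above pocket floors), square to it.
- nest_medium_floor (a point): the nest for the medium round weight: fixed white block 86 x 86 mm with a round pocket 52 mm in diameter, 12 mm deep, dark-floored. The point is the centre of the pocket's floor, z up; the rim is 12 mm higher. One of four nests, shuffled, two by two in the fixed grey caddy (190 mm square, rim 13 mm above pocket floors), square to it.
- nest_small_floor (a point): the nest for the small round weight: fixed white block 86 x 86 mm with a round pocket 40 mm in diameter, 12 mm deep, dark-floored. The point is the centre of the pocket's floor, z up; the rim is 12 mm higher. One of four nests, shuffled, two by two in the fixed grey caddy (190 mm square, rim 13 mm above pocket floors), square to it.
- nest_sled_floor (a point): the nest for the sled, its long side along the pocket's long side, either way round: fixed white block 86 x 86 mm with a rectangular pocket 80 mm (along its x) by 58 mm (along its y), 12 mm deep, dark-floored. The point is the centre of the pocket's floor, z up; the rim is 12 mm higher. One of four nests, shuffled, two by two in the fixed grey caddy (190 mm square, rim 13 mm above pocket floors), square to it.
Mind the look-alikes: they are no part of the job. Leave any blue look-alike of the part that bears small_mid alone.

How it is judged:
By the outcome, as a careful person would: the job done as asked, in the order asked, and still so for the second after the job is handed in, with the robot touching nothing.
It also fails if it takes over 106 s, if anything falls off the work surface, if the arm or the gripper's body presses on something with over 40 N, if the wrist force passes 120 N, or if a joint passes its speed limit or range.

## Working session

There is one attempt and no reset: what is moved stays moved. The work goes in short steps, Python scripts to look and compute and a tool call to move; the robot and the scene stay as the last step left them, time stands still between calls to the robot, and variables do not carry over. Pictures are saved under pics/ and viewed, at most 14 in all, crops included, and the job is handed in when it is done.

Besides the shell and the picture viewer there is one more tool, called after "Request:" as a command line: name --argument value ..., lists and objects as JSON in quotes. move_arm: Moves the arm, as the interface text tells. Its arguments: {"type":"object","properties":{"plan":{"type":"array","items":{"type":"number"}},"squeeze":{"type":"number"}},"required":["plan"]}

```bash
mkdir -p pics; ls; cat > h.py <<'E'
import numpy as np, cv2
from workcell import manip
from scipy.spatial.transform import Rotation as R
def T(o):
    M=np.eye(4);M[:3,:3]=R.from_quat(o['ee_rot']).as_matrix();M[:3,3]=o['position'];return M
def shot(n):
    o=manip.get_obs();p=manip.camera(n)
    C=p['cam_to_world'] if 'cam_to_world' in p else T(o)@p['mount']
    return p,np.array(C)
def save(p,f): cv2.imwrite('pics/'+f,cv2.cvtColor(p['color'],cv2.COLOR_RGB2BGR))
def proj(p,C,X):
    c=np.linalg.inv(C)@np.r_[X,1];return p['fx']*c[0]/c[2]+p['cx'],p['fy']*c[1]/c[2]+p['cy']
def onplane(p,C,u,v,z):
    d=C[:3,:3]@[(u-p['cx'])/p['fx'],(v-p['cy'])/p['fy'],1];return C[:3,3]+d*(z-C[2,3])/d[2]
N=['large_mid','medium_mid','small_mid','sled_mid','square_mid','collar_mid','nest_large_floor','nest_medium_floor','nest_small_floor','nest_sled_floor']
E
python3 - <<'E'
from h import *
o=manip.get_obs();print(o)
for n in ['scene','side','wrist']:
    p,C=shot(n);save(p,n+'0.png');print(n,C[:3,3].round(3))
    for l in N:
        print(l,[(np.round((C@np.r_[d['position'],1])[:3],3).tolist(),round(d['conf'],2)) for d in manip.tip_of(p,l)[:3]])
E
```

```text
pics
{'clock': 0.0, 'joint_pos': array([-1.31662099,  0.33290775, -0.06468447,  1.46095044,  0.02160572,
        1.34991579, -0.08849253]), 'joint_velocities': array([-0.00123066, -0.00092008,  0.00223389,  0.00085467, -0.00137682,
        0.00138813, -0.00030961]), 'tau': array([ 6.28218731e-04, -6.25453663e+01,  4.94075823e-02, -3.91587639e+01,
        1.62959093e-02,  1.01088127e-02, -4.86727160e-06]), 'position': array([0.17075275, 0.60108867, 0.40388896]), 'ee_rot': array([ 1.37938800e-01,  9.90440476e-01, -7.40198198e-04, -6.27686044e-05]), 'ft_force': array([-0.91461275,  0.35050028, -0.24221718]), 'torque': array([ 0.02148671, -0.02579775, -0.00785277]), 'grasp_force': 0.0, 'grip_width': 1.000954364147485}
scene [1.015 0.121 0.6  ]
large_mid [([0.45, -0.045, 0.027], 0.87)]
medium_mid [([0.461, -0.198, 0.023], 0.81)]
small_mid [([0.608, -0.334, 0.025], 0.63), ([0.636, -0.074, 0.023], 0.56)]
sled_mid [([0.643, -0.18, 0.023], 0.62)]
square_mid [([0.611, -0.332, 0.026], 0.72), ([0.461, -0.196, 0.024], 0.35)]
collar_mid [([0.447, -0.303, 0.016], 0.67)]
nest_large_floor [([0.609, 0
[... 415 characters left out ...]
id [([0.629, 0.023, 0.024], 0.74), ([0.633, -0.068, 0.023], 0.5)]
sled_mid [([0.642, -0.174, 0.02], 0.6)]
square_mid [([0.606, -0.328, 0.024], 0.56)]
collar_mid [([0.446, -0.301, 0.016], 0.92)]
nest_large_floor [([0.608, 0.155, 0.011], 0.75)]
nest_medium_floor [([0.448, -0.306, 0.016], 0.72), ([0.524, 0.248, 0.007], 0.61)]
nest_small_floor [([0.526, 0.161, 0.007], 0.67), ([0.642, -0.175, 0.021], 0.46), ([0.525, 0.246, 0.009], 0.22)]
nest_sled_floor [([0.615, 0.239, 0.007], 0.92), ([0.524, 0.158, 0.007], 0.3)]
wrist [0.108 0.62  0.374]
large_mid []
medium_mid []
small_mid []
sled_mid []
square_mid []
collar_mid []
nest_large_floor []
nest_medium_floor []
nest_small_floor []
nest_sled_floor []
```

View pics/scene0.png

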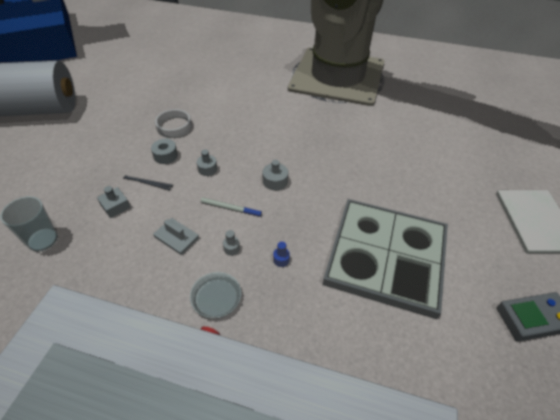

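View pics/side0.png

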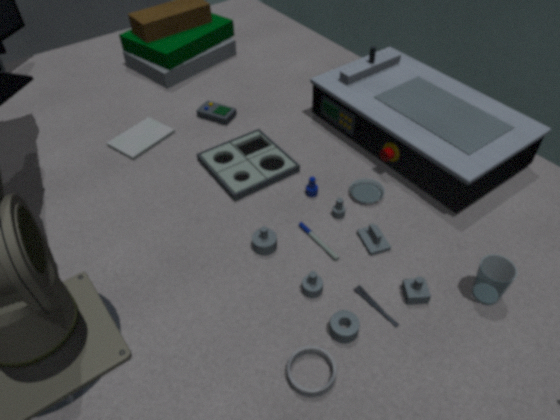

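The scene view shows the caddy at about (388,255): large pocket (360,264), small (369,225), medium (417,237), sled (411,280). The kit parts are the large weight (275,175), medium (206,161), small grey (231,241) and sled (176,235). Look-alikes are square (113,201), collar (164,150) and blue (282,253). The side view agrees with this.

Request:
move_arm --plan '[0,0,-0.277,-0.498,-0.545,0.0,0.05,0,0,-0.277,-0.498,-0.545,0.0,0.05,0,0,-0.277,-0.498,-0.545,0.0,0.05,0,0,-0.277,-0.498,-0.545,0.0,0.05,0,0,-0.277,-0.498,-0.545,0.0,0.05,0,0,-0.277,-0.498,-0.545,0.0,0.05,0,0,-0.277,-0.498,-0.545,0.0,0.05,0,0,-0.277,-0.498,-0.545,0.0,0.05,0,0,-0.277,-0.498,-0.545,0.0,0.05,0,0,-0.277,-0.498,-0.545,0.0,0.05,0,0,-0.277,-0.498,-0.545,0.0,0.05,0,0,-0.277,-0.498,-0.545,0.0,0.05]'

```text
clock: 3.15
position: [0.5014, -0.0616, 0.4051]
ee_rot: [0.0, 1.0, 0.0, 0.001]
ft_force: [-0.0, 0.9, -0.5]
grip_width: 0.587
grasp_force: 0.0
```

```bash
python3 - <<'E'
from h import *
o=manip.get_obs();M=T(o);print(o['position'],M[:3,:2].round(3).tolist(),o['joint_pos'].round(2),o['grip_width'])
p,C=shot('wrist');save(p,'w1.png');print(p['mount'],p['fx'])
for l in N[:5]:
    print(l,[(np.round((C@np.r_[d['position'],1])[:3],3).tolist(),round(d['conf'],2)) for d in manip.tip_of(p,l)[:3]])
E
```

```text
[ 0.50137737 -0.06161608  0.40513318] [[-1.0, 0.001], [0.001, 1.0], [-0.001, 0.0]] [-0.57  0.05  0.64  1.8  -0.03  1.3   1.64] 0.5870437813119007
[[ 5.82274879e-04 -9.65901785e-01 -2.58908098e-01  6.48704656e-02]
 [ 9.99999828e-01  5.81398037e-04  7.99564686e-05  1.07474301e-03]
 [ 7.32985644e-05 -2.58908100e-01  9.65901957e-01  3.11525778e-02]
 [ 0.00000000e+00  0.00000000e+00  0.00000000e+00  1.00000000e+00]] 311.11473260378597
large_mid [([0.45, -0.042, 0.032], 0.87)]
medium_mid [([0.455, -0.196, 0.022], 0.73)]
small_mid [([0.636, -0.072, 0.023], 0.68)]
sled_mid [([0.642, -0.175, 0.022], 0.62)]
square_mid [([0.605, -0.325, 0.021], 0.94)]
```

```bash
cat > fit.py <<'E'
from h import *
from scipy.optimize import minimize
def cyl(r,z0,z1):
    a=np.linspace(0,2*np.pi,32,endpoint=False);return np.vstack([np.c_[r*np.cos(a),r*np.sin(a),0*a+z] for z in(z0,z1)])
def box(a,b,z0,z1): return np.array([[x,y,z] for x in(-a/2,a/2) for y in(-b/2,b/2) for z in(z0,z1)])
S={'large_mid':[cyl(.027,0,.03),cyl(.008,.03,.056)],'medium_mid':[cyl(.021,0,.026),cyl(.008,.026,.052)],'small_mid':[cyl(.015,0,.022),cyl(.008,.022,.048)],'sled_mid':[box(.07,.048,0,.012),box(.04,.01,.012,.038)]}
K=4
def mask(p,C,l,q,off,shape):
    c,s=np.cos(q[3]),np.sin(q[3]);m=np.zeros(shape,np.uint8)
    for P in S[l]:
        W=P@np.array([[c,s,0],[-s,c,0],[0,0,1]])+q[:3]
        u=(W-C[:3,3])@C[:3,:3];u=np.c_[p['fx']*u[:,0]/u[:,2]+p['cx'],p['fy']*u[:,1]/u[:,2]+p['cy']]
        cv2.fillConvexPoly(m,cv2.convexHull(np.round((u-off)*K).astype(np.int32)),1)
    return m
def fit(l,guess,views,yaws=(0,)):
    D=[]
    for p,C in views:
        u0=np.array(proj(p,C,guess))
        if not (0<u0[0]<560 and 0<u0[1]<420): continue
        for d in manip.silhouettes(p,l):
            m=d['pixels'];ys,xs=np.nonzero(m)
            if len(xs)<40 or np.hypot(*(u0-[xs.mean(),ys.mean()]))>15: continue
            off=np.array([xs.min()-12,ys.min()-12]);w,h=xs.max()+13-off[0],ys.max()+13-off[1]
            big=np.zeros((h,w),np.uint8);big[ys-off[1],xs-off[0]]=1
            D.append((p,C,off-.5+.5/K*0,cv2.resize(big,(w*K,h*K),interpolation=cv2.INTER_LINEAR)));break
    def cost(q):
        q=np.r_[q,0] if len(q)==3 else q
        return sum(1-(lambda m:(m&b).sum()/(m|b).sum())(mask(p,C,l,q,off,b.shape)) for p,C,off,b in D)+ (0 if len(D)>1 else abs(q[2])*20)
    best=None
    g=np.r_[guess[:2],0]
    for y in yaws:
        x0=np.r_[g,y] if len(yaws)>1 else g
        sx=np.vstack([x0]+[x0+e for e in np.diag([.006,.006,.004,.25][:len(x0)])])
        r=minimize(cost,x0,method='Nelder-Mead',options=dict(initial_simplex=sx,xatol=2e-4,fatol=1e-4))
        if best is None or r.fun<best.fun: best=r
    return best.x,best.fun/max(1,len(D)),len(D)
E
python3 - <<'E'
from fit import *
V=[shot(n) for n in('wrist','scene','side')]
for l,g,y in[('large_mid',[.449,-.043,.028],(0,)),('medium_mid',[.457,-.196,.026],(0,)),('small_mid',[.635,-.072,.024],(0,)),('sled_mid',[.642,-.176,.019],np.arange(0,3.1,.5))]:
    x,f,n=fit(l,np.array(g),V,y);print(l,x.round(4),round(f,3),n)
E
```

```text
large_mid [ 0.4456 -0.0463  0.0021] 0.124 2
medium_mid [ 0.4572 -0.1953  0.0012] 0.139 3
small_mid [ 0.6344 -0.07    0.0022] 0.173 3
sled_mid [ 6.4210e-01 -1.7690e-01  1.0000e-03  1.2496e+00] 0.097 2
```

View pics/w1.png

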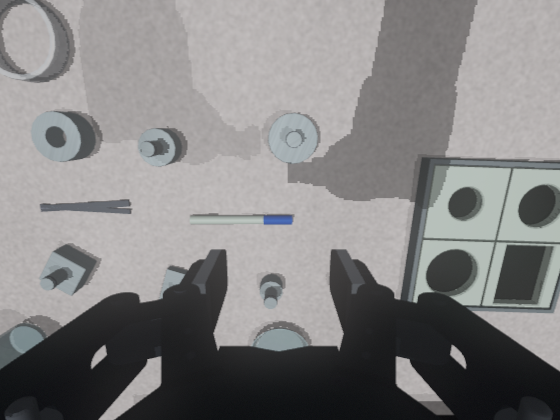

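The wrist view shows the large weight with its grip top at (294,139), the medium at (157,147), the small grey at (270,288) and the collar at (63,135). The pockets are where the other views put them. Next I descend over the large weight.

Request:
move_arm --plan '[0,0,0,0.054,0.018,0.115,0.045,0,0,0,0.054,0.018,0.115,0.045,0,0,0,0.054,0.018,0.115,0.045,0,0,0,0.054,0.018,0.115,0.045]'

```text
clock: 4.7
position: [0.4476, -0.0412, 0.2906]
ee_rot: [-0.0, 1.0, 0.0, 0.001]
ft_force: [0.8, -0.3, 1.2]
grip_width: 0.525
grasp_force: 0.0
```

```bash
python3 - <<'E'
from fit import *
o=manip.get_obs();print(o['position'],o['grip_width'])
p,C=shot('wrist');save(p,'w2.png');print(proj(p,C,[.4475,-.044,.056]),proj(p,C,[.4475,-.044,.03]))
print([(np.round((C@np.r_[d['position'],1])[:3],3).tolist(),round(d['conf'],2)) for d in manip.tip_of(p,'large_mid')[:3]])
print(fit('large_mid',np.array([.4475,-.044,.028]),[(p,C)]))
E
```

```text
[ 0.44764358 -0.0412244   0.29063131] 0.5248548870534379
(np.float64(272.4156965098028), np.float64(225.5780566025648)) (np.float64(273.0136022189907), np.float64(215.28158807255838))
[([0.449, -0.044, 0.028], 0.75)]
(array([ 0.4475, -0.044 ,  0.    ]), np.float64(0.0), 0)
```

View pics/w2.png

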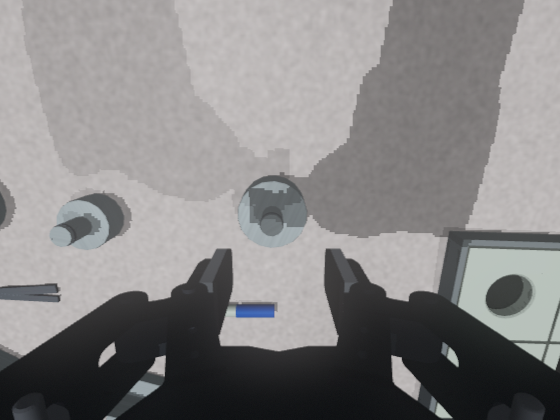

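Request:
move_arm --plan '[0,0,0,0,-0.003,0.05,0.045,0,0,0,0,-0.003,0.075,0.045,0,0,0,0,-0.003,0.085,0.045,0,0,0,0,-0.003,0.085,0.045,0,0,0,0,-0.003,0.085,0.01,0,0,0,0,-0.003,0.085,0.01,0,0,0,0,-0.003,0.085,0.01,0,0,0,0,-0.003,0.085,0.01,0,0,0,0,-0.003,0.085,0.01,0,0,0,0,-0.003,0.085,0.01]' --squeeze 60

```text
clock: 6.1
position: [0.4475, -0.0444, 0.2056]
ee_rot: [0.0, 1.0, 0.0, 0.001]
ft_force: [-0.8, -2.6, 7.6]
grip_width: 0.165
grasp_force: 58.7
```

Request:
move_arm --plan '[0,0,0,0,0,-0.05,0.01,0,0,0,-0.04,0.02,-0.1,0.01,0,0,0,-0.113,0.044,-0.175,0.01,0,0,0,-0.113,0.044,-0.175,0.01,0,0,0,-0.113,0.044,-0.175,0.01,0,0,0,-0.113,0.044,-0.175,0.01]'

```text
clock: 6.85
position: [0.5591, -0.0003, 0.3785]
ee_rot: [0.0, 1.0, -0.0, -0.001]
ft_force: [-0.0, -0.3, -4.7]
grip_width: 0.16
grasp_force: 60.4
```

```bash
python3 - <<'E'
from h import *
from scipy.optimize import least_squares
o=manip.get_obs();print(o['position'],o['grip_width'],o['grasp_force'],o['ft_force'])
G={'nest_large_floor':[.608,.154],'nest_medium_floor':[.526,.246],'nest_small_floor':[.527,.159],'nest_sled_floor':[.613,.240]}
A={k:[] for k in G}
for n in('wrist','scene','side'):
    p,C=shot(n)
    if n=='wrist':save(p,'w3.png')
    for l in G:
        for d in manip.tip_of(p,l)[:3]:
            w=(C@np.r_[d['position'],1])[:3]
            if np.hypot(*(w[:2]-G[l]))<.025: print(n,l,w.round(4),round(d['conf'],2))
    # dark pocket floors by threshold (z floor guess 6mm)
    if n!='side':
        g=cv2.cvtColor(p['color'],cv2.COLOR_RGB2GRAY);m=(g<62).astype(np.uint8)
        _,lab,st,ce=cv2.connectedComponentsWithStats(m)
        for l,c in G.items():
            u,v=proj(p,C,c+[.006]);k=lab[int(v),int(u)]
            if k:print('  dark',l,st[k].tolist(),onplane(p,C,*ce[k],.006).round(4)[:2])
E
```

```text
[ 5.59099007e-01 -3.00915025e-04  3.78451082e-01] 0.16007452855085166 60.375051498413086 [-0.02629295 -0.30036926 -4.73546224]
wrist nest_large_floor [0.6089 0.1603 0.0082] 0.55
wrist nest_medium_floor [0.531  0.2462 0.0133] 0.71
wrist nest_small_floor [0.5209 0.1578 0.0084] 0.87
wrist nest_sled_floor [0.6127 0.2412 0.0036] 0.69
  dark nest_small_floor [412, 139, 31, 35, 851] [0.5225 0.1618]
scene nest_large_floor [0.6104 0.1562 0.006 ] 0.76
scene nest_medium_floor [0.5299 0.2437 0.0129] 0.71
scene nest_small_floor [0.5217 0.1589 0.008 ] 0.68
scene nest_sled_floor [0.6124 0.2434 0.0097] 0.93
  dark nest_large_floor [342, 252, 34, 26, 685] [0.6053 0.1541]
  dark nest_medium_floor [404, 231, 25, 17, 319] [0.5182 0.2473]
  dark nest_small_floor [358, 221, 20, 12, 184] [0.5152 0.1576]
  dark nest_sled_floor [393, 260, 36, 42, 1119] [0.6103 0.2443]
side nest_large_floor [0.6124 0.1565 0.0071] 0.89
side nest_medium_floor [0.5277 0.2476 0.0059] 0.77
side nest_small_floor [0.5237 0.1605 0.0085] 0.65
side nest_sled_floor [0.6154 0.2388 0.0065] 0.95
```

View pics/w3.png

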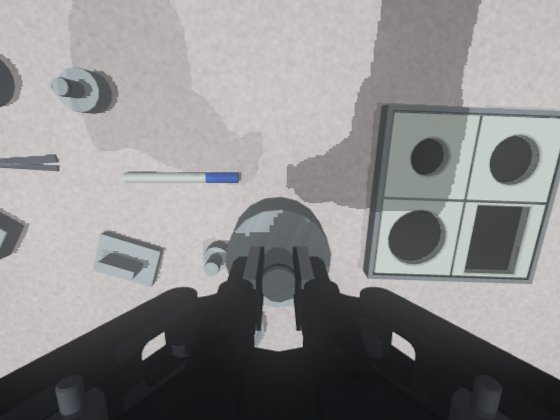

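```bash
python3 - <<'E'
from h import *
p,C=shot('wrist')
im=cv2.cvtColor(p['color'],cv2.COLOR_RGB2BGR)
S=4;crop=im[90:290,360:560];big=cv2.resize(crop,None,fx=S*0.75,fy=S*.75,interpolation=cv2.INTER_CUBIC);S=3
c=np.array([.5688,.2004]);ex=np.array([.9989,-.047]);ey=np.array([.047,.9989])
def dr(P,col):
    q=np.array([[(a-360+.5)*S,(b-90+.5)*S] for a,b in(proj(p,C,x) for x in P)]);cv2.polylines(big,[q.round().astype(np.int32)],True,col,1)
a=np.linspace(0,2*np.pi,40);h=.0435
for z,col in((.007,(0,255,255)),(.019,(0,0,255))):
    for i,j,r in((1,-1,.032),(-1,1,.026),(-1,-1,.020)):
        o=c+i*h*ex+j*h*ey;dr([np.r_[o+r*np.cos(t)*ex+r*np.sin(t)*ey,z] for t in a],col)
    for s in((.080,.058),(.058,.08)):
        o=c+h*ex+h*ey
        if s[0]>.06: dr([np.r_[o+u*s[0]/2*ex+v*s[1]/2*ey,z] for u,v in((1,1),(1,-1),(-1,-1),(-1,1))],col)
dr([np.r_[c+u*.095*ex+v*.095*ey,.02] for u,v in((1,1),(1,-1),(-1,-1),(-1,1))],(255,0,0))
cv2.imwrite('pics/ov1.png',big)
E
```

```text
(no output)
```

View pics/ov1.png

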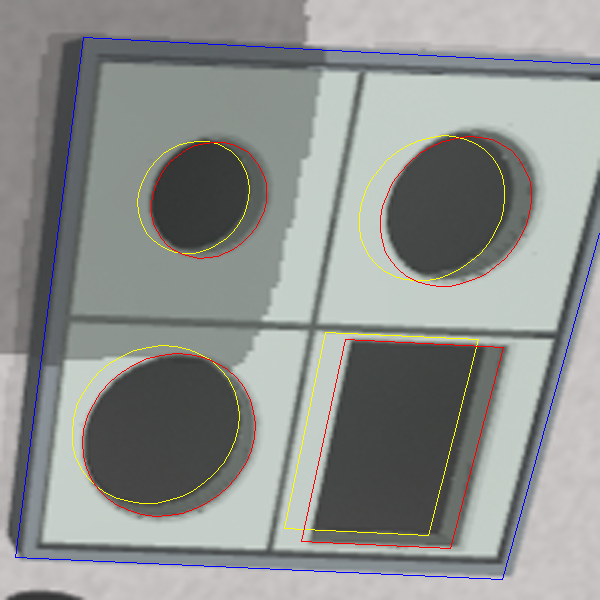

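The overlay fits: yaw about -2.7°, floor z about 7 mm, rim about 19 mm, and the sled pocket's long side runs along the caddy x. Now the large weight goes over its nest.

Request:
move_arm --plan '[0,0,0,-0.02,0.06,0.03,0.01,0,0,0,-0.04,0.12,0.06,0.01,0,0,0,-0.051,0.155,0.1,0.01,0,0,0,-0.051,0.155,0.12,0.01,0,0,0,-0.051,0.155,0.14,0.01,0,0,0,-0.051,0.155,0.152,0.01,0,0,0,-0.051,0.155,0.16,0.01,0,0,0,-0.051,0.155,0.16,0.01]'

```text
clock: 8.65
position: [0.6109, 0.1544, 0.2198]
ee_rot: [0.0, 1.0, 0.0, 0.0]
ft_force: [-0.1, -0.2, -5.6]
grip_width: 0.162
grasp_force: 60.1
```

```bash
python3 - <<'E'
from h import *
p,C=shot('wrist');save(p,'w4.png');o=manip.get_obs();print(o['position'],o['ft_force'])
E
```

```text
[0.61107221 0.15459643 0.22031035] [-0.66132611  0.1571557  -4.98457717]
```

View pics/w4.png

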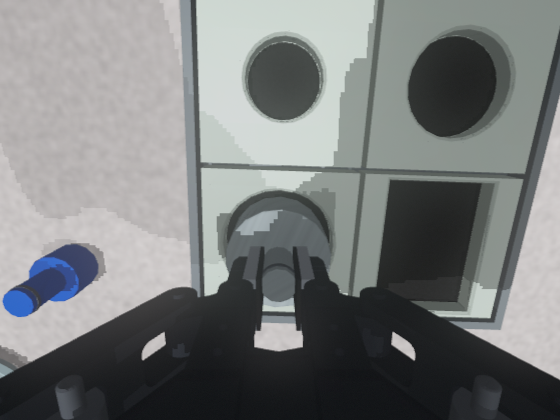

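The large disc sits centred inside its pocket (disc columns 227–330, pocket 220–335). I'll lower it gently.

Request:
move_arm --plan '[0,0,0,0,0,0.002,0.01,0,0,0,0,0,0.004,0.01,0,0,0,0,0,0.006,0.01,0,0,0,0,0,0.0075,0.01,0,0,0,0,0,0.0075,0.01]'

```text
clock: 9.32
position: [0.6111, 0.1547, 0.2147]
ee_rot: [0.0, 1.0, 0.001, 0.0]
ft_force: [-11.5, -2.2, 19.7]
grip_width: 0.166
grasp_force: 63.0
```

Request:
move_arm --plan '[0,0,0,0,0,-0.001,0.01,0,0,0,0,0,-0.001,0.045,0,0,0,0,0,-0.001,0.045,0,0,0,0,0,-0.001,0.045,0,0,0,0,0,-0.03,0.045,0,0,0,0,0,-0.08,0.045,0,0,0,0.09,-0.03,-0.12,0.045,0,0,0,0.09,-0.03,-0.12,0.045,0,0,0,0.09,-0.03,-0.12,0.045]'

```text
clock: 10.45
position: [0.5197, 0.124, 0.3337]
ee_rot: [0.0, 1.0, 0.001, 0.001]
ft_force: [0.2, -0.7, 0.4]
grip_width: 0.525
grasp_force: 0.0
```

```bash
python3 - <<'E'
from fit import *
V=[shot(n) for n in('wrist','scene','side')];save(V[0][0],'w5.png')
print(manip.get_obs()['position'],fit('large_mid',np.array([.611,.155,.037]),V))
for p,C in V: print([(np.round((C@np.r_[d['position'],1])[:3],3).tolist(),round(d['conf'],2)) for d in manip.tip_of(p,'large_mid')[:2]])
E
```

```text
[0.52122747 0.12530093 0.3320887 ] (array([0.60964672, 0.15471738, 0.009553  ]), np.float64(0.1529482613659576), 3)
[]
[([0.53, 0.246, 0.011], 0.65), ([0.613, 0.157, 0.038], 0.6)]
[([0.609, 0.157, 0.037], 0.86)]
```

View pics/w5.png

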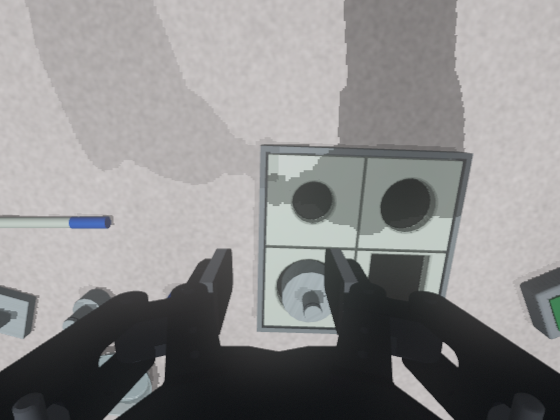

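The large weight stands seated in its nest at (308,290). Next is the medium.

Request:
move_arm --plan '[0,0,0,0.064,-0.321,0.042,0.045,0,0,0,0.064,-0.321,0.042,0.045,0,0,0,0.064,-0.321,0.042,0.045,0,0,0,0.064,-0.321,0.042,0.045,0,0,0,0.064,-0.321,0.042,0.045,0,0,0,0.064,-0.321,0.042,0.045,0,0,0,0.064,-0.321,0.042,0.045,0,0,0,0.064,-0.321,0.042,0.045]'

```text
clock: 11.9
position: [0.4575, -0.1949, 0.2901]
ee_rot: [-0.001, 1.0, 0.0, -0.0]
ft_force: [-0.7, -0.0, -0.1]
grip_width: 0.524
grasp_force: 0.0
```

```bash
python3 - <<'E'
from fit import *
p,C=shot('wrist');print(manip.get_obs()['position'],manip.get_obs()['joint_pos'].round(2))
q=[.4572,-.1955]
print(proj(p,C,q+[.052]))
print([(np.round((C@np.r_[d['position'],1])[:3],3).tolist(),round(d['conf'],2)) for d in manip.tip_of(p,'medium_mid')[:2]])
print(fit('medium_mid',np.array(q+[.026]),[(p,C)]))
u,v=map(int,proj(p,C,q+[.04]));im=cv2.cvtColor(p['color'],cv2.COLOR_RGB2BGR)[v-50:v+50,u-60:u+60]
big=cv2.resize(im,None,fx=4,fy=4,interpolation=cv2.INTER_CUBIC)
a=np.linspace(0,6.28,40)
for r,z in((.008,.052),(.021,.026)):
    P=np.array([proj(p,C,[q[0]+r*np.cos(t),q[1]+r*np.sin(t),z]) for t in a]);cv2.polylines(big,[((P-[u-60,v-50]+.5)*4).astype(np.int32)],True,(0,0,255),1)
cv2.imwrite('pics/m1.png',big)
E
```

```text
[ 0.45754751 -0.19475541  0.29018563] [-0.41  0.18  0.79  1.97 -0.15  1.05  2.02]
(np.float64(275.6227558974789), np.float64(224.32315949725017))
[([0.456, -0.195, 0.023], 0.61)]
(array([ 4.56368101e-01, -1.94340928e-01, -1.93065099e-07]), np.float64(0.04837782435354264), 1)
```

View pics/m1.png

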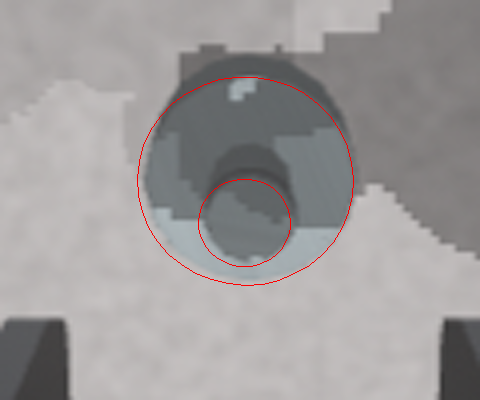

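The overlay is about 1 px off, so the medium weight is at (0.4565, -0.1945). Grasp it.

Request:
move_arm --plan '[0,0,0,0.001,0,0.05,0.045,0,0,0,0.001,0,0.077,0.045,0,0,0,0.001,0,0.087,0.045,0,0,0,0.001,0,0.087,0.045,0,0,0,0.001,0,0.087,0.01,0,0,0,0.001,0,0.087,0.01,0,0,0,0.001,0,0.087,0.01,0,0,0,0.001,0,0.087,0.01,0,0,0,0.001,0,0.087,0.01]' --squeeze 60

```text
clock: 13.18
position: [0.4565, -0.1961, 0.2043]
ee_rot: [-0.0, 1.0, 0.0, 0.001]
ft_force: [-2.1, 2.0, 6.0]
grip_width: 0.162
grasp_force: 58.4
```

Request:
move_arm --plan '[0,0,0,0,0,-0.05,0.01,0,0,0,-0.01,0.05,-0.09,0.01,0,0,0,-0.02,0.11,-0.09,0.01,0,0,0,-0.03,0.17,-0.09,0.01,0,0,0,-0.04,0.23,-0.09,0.01,0,0,0,-0.05,0.29,-0.09,0.01,0,0,0,-0.06,0.35,-0.09,0.01,0,0,0,-0.071,0.41,-0.08,0.01,0,0,0,-0.071,0.442,-0.06,0.01,0,0,0,-0.071,0.442,-0.045,0.01,0,0,0,-0.071,0.442,-0.045,0.01]'

```text
clock: 14.55
position: [0.5264, 0.2448, 0.2472]
ee_rot: [0.0, 1.0, -0.001, -0.001]
ft_force: [-0.2, -1.3, -2.0]
grip_width: 0.16
grasp_force: 59.4
```

Request:
move_arm --plan '[0,0,0,-0.001,0.001,0.012,0.01,0,0,0,-0.001,0.001,0.022,0.01,0,0,0,-0.001,0.001,0.028,0.01,0,0,0,-0.001,0.001,0.031,0.01,0,0,0,-0.001,0.001,0.033,0.01,0,0,0,-0.001,0.001,0.0345,0.01,0,0,0,-0.001,0.001,0.0345,0.01]'

```text
clock: 15.42
position: [0.5278, 0.2469, 0.2137]
ee_rot: [-0.0, 1.0, 0.0, 0.0]
ft_force: [0.2, -0.0, -3.0]
grip_width: 0.162
grasp_force: 59.4
```

Request:
move_arm --plan '[0,0,0,0,0,0.001,0.01,0,0,0,0,0,0.002,0.01,0,0,0,0,0,0.002,0.01]'

```text
clock: 15.8
position: [0.5281, 0.247, 0.2133]
ee_rot: [-0.0, 1.0, 0.001, 0.0]
ft_force: [-6.1, -2.9, 14.2]
grip_width: 0.161
grasp_force: 61.5
```

Request:
move_arm --plan '[0,0,0,0,0,-0.001,0.045,0,0,0,0,0,-0.001,0.045,0,0,0,0,0,-0.001,0.045,0,0,0,0,0,-0.03,0.045,0,0,0,0,0,-0.077,0.045,0,0,0,-0.107,-0.317,-0.077,0.045,0,0,0,-0.107,-0.317,-0.077,0.045,0,0,0,-0.107,-0.317,-0.077,0.045,0,0,0,-0.107,-0.317,-0.077,0.045,0,0,0,-0.107,-0.317,-0.077,0.045,0,0,0,-0.107,-0.317,-0.077,0.045,0,0,0,-0.107,-0.317,-0.077,0.045]'

```text
clock: 17.3
position: [0.6349, -0.0725, 0.2885]
ee_rot: [0.002, 1.0, -0.001, -0.0]
ft_force: [-0.5, -0.3, 0.0]
grip_width: 0.526
grasp_force: 0.0
```

```bash
cat > ov.py <<'E'
from fit import *
def ov(l,q,rings,f):
    p,C=shot('wrist');print(manip.get_obs()['position'],manip.get_obs()['joint_pos'].round(2))
    print([(np.round((C@np.r_[d['position'],1])[:3],3).tolist(),round(d['conf'],2)) for d in manip.tip_of(p,l)[:3]])
    print(fit(l,np.array(q+[.024]),[(p,C)],(0,) if l!='sled_mid' else (1.1,1.4)))
    u,v=map(int,proj(p,C,q+[.04]));im=cv2.cvtColor(p['color'],cv2.COLOR_RGB2BGR)
    im=cv2.copyMakeBorder(im,60,60,60,60,0)[v+10:v+110,u:u+120]
    big=cv2.resize(im,None,fx=4,fy=4,interpolation=cv2.INTER_CUBIC)
    for P in rings:
        P=np.array([proj(p,C,x) for x in P]);cv2.polylines(big,[((P-[u-60,v-50]+.5)*4).astype(np.int32)],True,(0,0,255),1)
    cv2.imwrite('pics/'+f,big)
E
python3 - <<'E'
from ov import *
q=[.6344,-.070];a=np.linspace(0,6.28,40)
ov('small_mid',q,[[[q[0]+r*np.cos(t),q[1]+r*np.sin(t),z] for t in a] for r,z in((.008,.048),(.015,.022))],'s1.png')
for n in('scene','side'):
    V=shot(n);print(fit('medium_mid',np.array([.528,.247,.035]),[V])[1:],[(np.round((V[1]@np.r_[d['position'],1])[:3],3).tolist(),round(d['conf'],2)) for d in manip.tip_of(V[0],'medium_mid')[:2]])
E
```

```text
[ 0.63486758 -0.07045202  0.28836606] [-0.43  0.5   0.63  1.59 -0.32  1.15  1.84]
[([0.634, 0.023, 0.026], 0.96), ([0.639, -0.068, 0.022], 0.66)]
(array([ 6.35495741e-01, -6.94807765e-02, -1.87732862e-07]), np.float64(0.054690885707997905), 1)
(np.float64(0.1562449447740553), 1) [([0.53, 0.244, 0.033], 0.92), ([0.444, -0.301, 0.015], 0.26)]
(np.float64(0.115195731932967), 1) [([0.524, 0.247, 0.036], 0.58)]
```

View pics/s1.png

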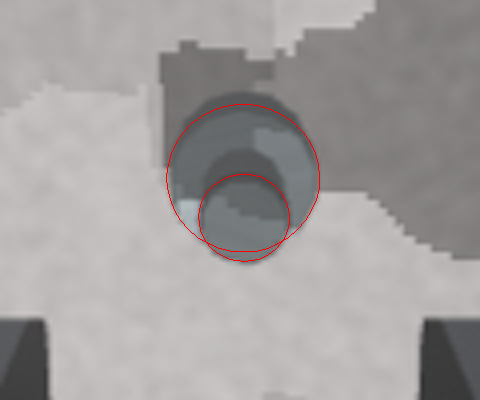

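The overlay fits the grey small weight at (0.635, -0.070). Grasp it.

Request:
move_arm --plan '[0,0,0,0,0.0005,0.05,0.045,0,0,0,0,0.0005,0.078,0.045,0,0,0,0,0.0005,0.088,0.045,0,0,0,0,0.0005,0.088,0.045,0,0,0,0,0.0005,0.088,0.01,0,0,0,0,0.0005,0.088,0.01,0,0,0,0,0.0005,0.088,0.01,0,0,0,0,0.0005,0.088,0.01,0,0,0,0,0.0005,0.088,0.01]' --squeeze 60

```text
clock: 18.88
position: [0.6355, -0.0698, 0.202]
ee_rot: [-0.0, 1.0, 0.0, 0.001]
ft_force: [-0.9, 0.3, 7.0]
grip_width: 0.167
grasp_force: 58.5
```

Request:
move_arm --plan '[0,0,0,0,0,-0.05,0.01,0,0,0,0.02,0.01,-0.09,0.01,0,0,0,0.06,0.05,-0.1,0.01,0,0,0,0.1,0.09,-0.1,0.01,0,0,0,0.112,0.15,-0.09,0.01,0,0,0,0.112,0.2,-0.08,0.01,0,0,0,0.112,0.229,-0.06,0.01,0,0,0,0.112,0.229,-0.045,0.01,0,0,0,0.112,0.229,-0.045,0.01,0,0,0,0.112,0.229,-0.045,0.01]'

```text
clock: 20.12
position: [0.5233, 0.158, 0.2463]
ee_rot: [0.001, 1.0, 0.0, 0.0]
ft_force: [-0.2, -0.4, -0.5]
grip_width: 0.161
grasp_force: 59.1
```

Request:
move_arm --plan '[0,0,0,0,0.001,0.012,0.01,0,0,0,0,0.001,0.022,0.01,0,0,0,0,0.001,0.028,0.01,0,0,0,0,0.001,0.031,0.01,0,0,0,0,0.001,0.033,0.01,0,0,0,0,0.001,0.035,0.01,0,0,0,0,0.001,0.036,0.01,0,0,0,0,0.001,0.036,0.01]'

```text
clock: 21.12
position: [0.5233, 0.1603, 0.2109]
ee_rot: [0.0, 1.0, 0.0, 0.0]
ft_force: [-3.2, -2.5, 12.1]
grip_width: 0.157
grasp_force: 60.7
```

Request:
move_arm --plan '[0,0,0,0,0,-0.001,0.045,0,0,0,0,0,-0.001,0.045,0,0,0,0,0,-0.001,0.045,0,0,0,0,0,-0.03,0.045,0,0,0,0,0,-0.08,0.045,0,0,1.892,-0.119,-0.337,-0.08,0.045,0,0,1.892,-0.119,-0.337,-0.08,0.045,0,0,1.892,-0.119,-0.337,-0.08,0.045,0,0,1.892,-0.119,-0.337,-0.08,0.045,0,0,1.892,-0.119,-0.337,-0.08,0.045,0,0,1.892,-0.119,-0.337,-0.08,0.045,0,0,1.892,-0.119,-0.337,-0.08,0.045]'

```text
clock: 22.62
position: [0.6414, -0.1813, 0.2895]
ee_rot: [0.615, 0.789, -0.001, 0.001]
ft_force: [-0.3, 0.0, -0.4]
grip_width: 0.528
grasp_force: 0.0
```

```bash
cat > go.py <<'E'
from h import *
import sys
def go(x,y,z,az):
    o=manip.get_obs();M=T(o);G=np.eye(4);a=np.radians(az)
    yv=np.array([np.cos(a),np.sin(a),0]);zv=np.array([0,0,-1.]);G[:3,:3]=np.c_[np.cross(yv,zv),yv,zv];G[:3,3]=[x,y,z]
    D=np.linalg.inv(M)@G;print(o['position'].round(4),'az',np.degrees(np.arctan2(M[1,1],M[0,1])).round(2),'->',R.from_matrix(D[:3,:3]).as_rotvec().round(4),D[:3,3].round(4),'q',o['joint_pos'].round(2))
E
python3 -c "
from go import *
go(.642,-.1765,.29,-18.4)"
```

```text
[ 0.6414 -0.1813  0.2895] az 14.13 -> [-3.000e-04  2.800e-03  5.678e-01] [ 0.0045  0.0017 -0.0005] q [-0.39  0.65  0.88  1.51 -0.52  1.22  0.81]
```

Request:
move_arm --plan '[0,0,0.568,0,0,0,0.045,0,0,0.568,0,0,0,0.045,0,0,0.568,0,0,0,0.045,0,0,0.568,0,0,0,0.045,0,0,0.568,0,0,0,0.045]'

```text
clock: 23.25
position: [0.6419, -0.1765, 0.2895]
ee_rot: [0.806, 0.591, -0.0, -0.0]
ft_force: [0.1, -0.4, 0.5]
grip_width: 0.526
grasp_force: 0.0
```

```bash
python3 - <<'E'
from ov import *
from go import go
go(.642,-.1765,.29,-18.4)
q=[.6421,-.1769];c,s=np.cos(1.25),np.sin(1.25);Rm=np.array([[c,-s],[s,c]])
rect=lambda a,b,z:[np.r_[q+Rm@[u*a/2,v*b/2],z] for u,v in((1,1),(1,-1),(-1,-1),(-1,1))]
ov('sled_mid',q,[rect(.07,.048,.012),rect(.04,.01,.038)],'sl1.png')
E
```

```text
[ 0.6419 -0.1765  0.2895] az -17.49 -> [-0.0002  0.0001  0.0158] [ 0.      0.0001 -0.0005] q [-0.46  0.7   0.99  1.52 -0.61  1.25  0.31]
[ 0.64192549 -0.17655233  0.28962593] [-0.46  0.7   0.99  1.52 -0.61  1.25  0.31]
[([0.641, -0.179, 0.02], 0.87)]
(array([ 0.6421, -0.1769,  0.    ,  1.1   ]), np.float64(0.0), 0)
```

View pics/sl1.png

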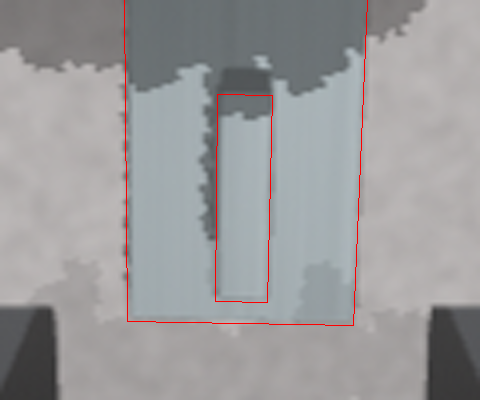

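The overlay matches plate and fin closely (yaw about 71.6°). Grasp the fin.

Request:
move_arm --plan '[0,0,0.012,0,0,0.055,0.04,0,0,0.012,0,0,0.088,0.04,0,0,0.012,0,0,0.1,0.04,0,0,0.012,0,0,0.1,0.04,0,0,0.012,0,0,0.1,0.004,0,0,0.012,0,0,0.1,0.004,0,0,0.012,0,0,0.1,0.004,0,0,0.012,0,0,0.1,0.004,0,0,0.012,0,0,0.1,0.004,0,0,0.012,0,0,0.1,0.004]' --squeeze 60

```text
clock: 24.65
position: [0.6424, -0.1769, 0.1913]
ee_rot: [0.811, 0.585, 0.001, 0.001]
ft_force: [-0.7, -0.1, 6.3]
grip_width: 0.104
grasp_force: 60.2
```

```bash
python3 -c "
from go import *
go(.6143,.2419,.29,-92.7)"
```

```text
[ 0.6424 -0.1769  0.1913] az -18.41 -> [ 0.0017 -0.0019  1.2966] [ 0.3885 -0.1587 -0.0988] q [-0.42  0.81  0.91  1.58 -0.69  1.1   0.35]
```

Request:
move_arm --plan '[0,0,0,0,0,-0.05,0.004,0,0,0,0,0,-0.099,0.004,0,0,1.2966,0.3885,-0.1587,-0.099,0.004,0,0,1.2966,0.3885,-0.1587,-0.099,0.004,0,0,1.2966,0.3885,-0.1587,-0.099,0.004,0,0,1.2966,0.3885,-0.1587,-0.099,0.004,0,0,1.2966,0.3885,-0.1587,-0.099,0.004,0,0,1.2966,0.3885,-0.1587,-0.099,0.004,0,0,1.2966,0.3885,-0.1587,-0.099,0.004,0,0,1.2966,0.3885,-0.1587,-0.099,0.004,0,0,1.2966,0.3885,-0.1587,-0.099,0.004,0,0,1.2966,0.3885,-0.1587,-0.099,0.004]'

```text
clock: 26.15
position: [0.6143, 0.2404, 0.2891]
ee_rot: [1.0, -0.024, 0.0, -0.0]
ft_force: [0.4, -0.3, -2.0]
grip_width: 0.099
grasp_force: 59.2
```

```bash
python3 -c "
from go import *
go(.6143,.2419,.2003,-92.7)"
```

```text
[0.6143 0.2404 0.2891] az -92.8 -> [-0.0003 -0.0002 -0.0018] [-0.0001 -0.0014  0.0888] q [-1.22  0.87  1.26  1.54 -0.85  1.36 -1.49]
```

Request:
move_arm --plan '[0,0,0,0,-0.0005,0.04,0.004,0,0,0,0,-0.0005,0.06,0.004,0,0,0,0,-0.0005,0.068,0.004,0,0,0,0,-0.0005,0.068,0.004,0,0,0,0,-0.0005,0.068,0.004]'

```text
clock: 26.78
position: [0.6145, 0.2426, 0.2219]
ee_rot: [1.0, -0.024, 0.001, -0.0]
ft_force: [0.8, 1.2, -1.0]
grip_width: 0.103
grasp_force: 59.1
```

```bash
python3 - <<'E'
from go import *
go(.6143,.2419,.2003,-92.7)
p,C=shot('wrist');save(p,'w6.png')
E
```

```text
[0.6145 0.2426 0.2219] az -92.71 -> [-0.0005 -0.0014 -0.0002] [-0.0002  0.0007  0.0216] q [-1.2   0.94  1.2   1.59 -0.91  1.26 -1.46]
```

View pics/w6.png

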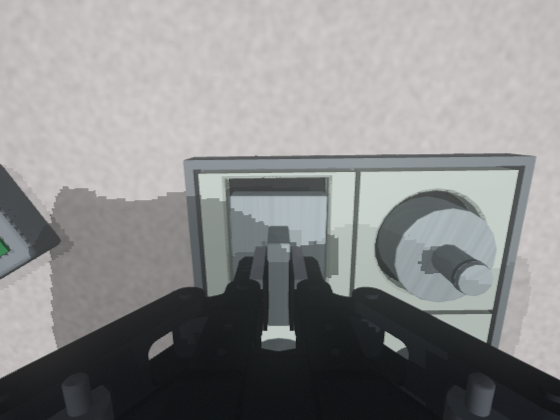

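The sled is square with its pocket (sled columns 230–328, pocket 225–331). Lower it.

Request:
move_arm --plan '[0,0,0,0,0,0.006,0.004,0,0,0,0,0,0.012,0.004,0,0,0,0,0,0.016,0.004,0,0,0,0,0,0.018,0.004,0,0,0,0,0,0.02,0.004,0,0,0,0,0,0.022,0.004,0,0,0,0,0,0.022,0.004]'

```text
clock: 27.7
position: [0.6142, 0.2425, 0.2003]
ee_rot: [1.0, -0.024, -0.0, -0.0]
ft_force: [-7.3, -0.9, 12.8]
grip_width: 0.098
grasp_force: 61.3
```

Contact is at the expected height. Release, retreat and check.

Request:
move_arm --plan '[0,0,0,0,0,-0.001,0.04,0,0,0,0,0,-0.001,0.04,0,0,0,0,0,-0.001,0.04,0,0,0,0,0,-0.03,0.04,0,0,0,0,0,-0.09,0.04,0,0,0,-0.06,0.02,-0.15,0.04,0,0,0,-0.11,0.02,-0.2,0.04,0,0,0,-0.11,0.02,-0.2,0.04,0,0,0,-0.11,0.02,-0.2,0.04]'

```text
clock: 28.82
position: [0.5028, 0.2278, 0.4003]
ee_rot: [1.0, -0.023, 0.0, -0.003]
ft_force: [-0.1, 0.7, -0.4]
grip_width: 0.467
grasp_force: 0.0
```

```bash
python3 - <<'E'
from fit import *
V=[shot(n) for n in('wrist','scene','side')]
for l,g in(('large_mid',[.61,.155,.037]),('medium_mid',[.528,.246,.035]),('small_mid',[.523,.16,.033]),('sled_mid',[.614,.242,.028]),('square_mid',[.607,-.328,.026]),('collar_mid',[.447,-.302,.015])):
    for p,C in V:
        print(l,[(np.round((C@np.r_[d['position'],1])[:3],3).tolist(),round(d['conf'],2)) for d in manip.tip_of(p,l)[:2]])
o=[cv2.cvtColor(p['color'],cv2.COLOR_RGB2BGR) for p,C in V]
a=cv2.resize(o[1][190:320,310:460],None,fx=3,fy=3,interpolation=cv2.INTER_CUBIC)
b=cv2.resize(o[2][120:205,185:305],None,fx=3,fy=3,interpolation=cv2.INTER_CUBIC);b=cv2.resize(b,(345,390))
cv2.imwrite('pics/fin.png',np.hstack([a,b]));print(manip.get_obs()['position'])
E
```

```text
large_mid [([0.613, 0.156, 0.037], 0.71)]
large_mid [([0.611, 0.156, 0.039], 0.7)]
large_mid [([0.61, 0.159, 0.036], 0.78)]
medium_mid [([0.528, 0.247, 0.033], 0.93)]
medium_mid [([0.53, 0.244, 0.033], 0.78)]
medium_mid [([0.524, 0.249, 0.034], 0.6)]
small_mid [([0.527, 0.161, 0.031], 0.86), ([0.632, 0.022, 0.023], 0.65)]
small_mid [([0.631, 0.02, 0.024], 0.73), ([0.523, 0.158, 0.031], 0.53)]
small_mid [([0.522, 0.163, 0.032], 0.75), ([0.631, 0.022, 0.025], 0.67)]
sled_mid [([0.615, 0.244, 0.03], 0.61)]
sled_mid [([0.615, 0.241, 0.031], 0.97)]
sled_mid [([0.611, 0.245, 0.031], 0.82), ([0.519, 0.159, 0.005], 0.74)]
square_mid []
square_mid [([0.611, -0.331, 0.026], 0.88)]
square_mid [([0.604, -0.33, 0.023], 0.87)]
collar_mid []
collar_mid [([0.444, -0.303, 0.016], 0.93)]
collar_mid [([0.449, -0.303, 0.013], 0.85)]
[0.503299   0.22787954 0.39873045]
```

View pics/fin.png

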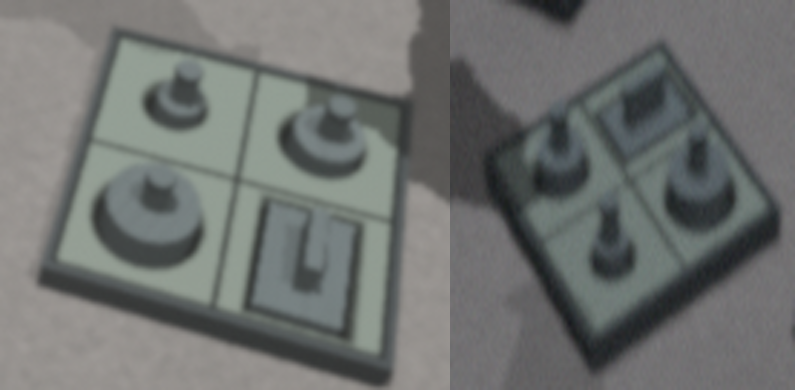

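Both views show all four parts seated in their nests, upright and flat, and the look-alikes haven't moved. Handing in.

```bash
python3 -c "
from workcell import manip
print(manip.hand_in())"
```

```text
the job is handed in; nothing more can be done
None
```

I put the three round weights and the sled in their own nests, set them down gently and let go, left the look-alikes where they stood, and handed the job in at about 29 s of the 106 s; the hand-in returned no verdict.

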